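Unpin the locker door, park the pin and lap the doors shut

ROBOT

A 6-joint arm with a two-finger parallel gripper is mounted at the origin on a cart in front of the work surface, level with it; the furniture and walls round the work are solid. World frame = base frame: x ahead of the robot, y to its left, z up, the work surface at z = 0. Lengths are in m, angles in degrees, forces in N, time in s.
With the tool pointing down it reaches from about 0.25 to 0.725 m from the base axis. Payload 9.7 kg.
Tool frame: the origin (TCP) lies between the finger pads; the fingertips stand bot.tcp_to_tips ahead of it and the grasp point (between the pads) lies 11 mm behind it (bot.tcp_to_tips is the distance from the TCP to the fingertips, in m); z points along the fingers, y is the line along which they close (so a half turn about z gives the same grasp; the last joint's range is limited). The gripper opens to 85 mm and grips with 20 to 120 N. Pads are 22 mm wide; open, the fingers measure 114 mm over their backs; the gripper's body (76 mm by 85 mm) begins 54 mm behind the grasp point. The pads swing forward as they close: fully open they stand 13 mm farther back than shut.
Start: joints at [0, 4.979, 10.078, 95.1, 0, 90], TCP at [0.55, -0, 0.239] pointing down, gripper open.
Joint ranges: [-179.16, 179.16], [-48.56, 103.87], [-65.8, 70.77], [-126.05, 130.52], [-82.76, 87.17], [-180, 180]. Speed limits (degrees/s): [127.2, 127.2, 147.25, 180, 180, 180].

INTERFACE

Orientations are given as [roll, pitch, yaw] about the fixed x, y, z axes, in that order (R = Rz(yaw) Ry(pitch) Rx(roll)).
In Python, from workcell import bot gives the robot as it stands. The module is installed in compiled form; this text tells all that it offers.
- The arm moves only by the tool carry_out, never from a script. Its arguments are lists of equal length, an entry for each row: "linear": the shift along the world's x, y, z normalised to -1 to 1, where 1 is 2 cm, a list of three; "rotation": the turn, a rotation vector about the world's x, y, z normalised to -1 to 1, where 1 is 8 degrees, a list of three; "grip": the closure, from -1 (fully open) to 1 (shut). In form: {"linear": [[tx, ty, tz], ...], "rotation": [[rx, ry, rz], ...], "grip": [grip, ...]}. A call has 1 to 12 rows; each row shifts and turns the commanded pose from where the row before left it; what a row does not reach is not made up. A row lasts 1/10 s, in which the tool goes at most 50 mm and 8.59 degrees, less where a joint would pass 70% of its speed; a pose out of reach is approached as far as the arm can. A call with a number of a shift or a turn outside -1 to 1 is refused whole. A call with a gripper value outside its range is refused whole. The fingers move at their own pace and stop on an object; "grip_force" is the grip in N (left out, the last holds). Time passes only in rows, so rows that do not move let the fingers close. It gives the time, the measured TCP pose, the force, the opening and the grip force at its end, in the units of the state.
- bot.get_obs(): the state, without advancing time (a new reading comes with each control period).
- bot.camera(name): name is "scene" or "side" or "wrist"; returns the picture (400x640x3 uint8, blue, green, red); there is no depth.
- bot.camera_model(name): a dict with "fx", "fy", "cx", "cy" (pixels), "camera_from_world" (4x4, takes a point from world to camera coordinates). Camera axes: x right, y up, looking along -z (the intrinsics and any distortion apply to the point x, -y, -z); pixel columns grow to the right and rows downward; lengths in m; the calibration is good to about 2 mm. A picture is of the moment at which its call begins: read the wrist's pose just before it. camera_model takes no time and is no camera call; for the wrist camera it gives the pose at the moment of the call.
- bot.job_done(): hands the job in; it is judged then, once.
The state is a dict: "time": time; "q": joint angles; "qd": joint speeds; "joint_efforts": joint torques, N m; "ee_pos": TCP position; "tcp_rot": TCP orientation; "wrist_force": force on the tool from outside, world axes, zero at the start; "torque": the same for the moment, N m; "opening": finger opening in m; "grasp_force": force on a finger pad.
Only numpy, scipy, OpenCV 4.12 (cv2) and the standard library are available. Lean on these libraries where they do the work, as an engineer would, in place of code of your own. Each camera call takes 0.05 s, during which the arm holds its last target. There are 200 camera calls.

TASK

The right-hand door of the small grey steel locker is pinned open. Draw the pin straight up out of its bore and, without letting it drop, park it in the notch in the lip on the right side of the locker's roof, hanging upright with its collar down inside the raised rim. Then shut both doors fully home so that their edges lap: the right-hand, rebated door first and the left-hand door with the overlapping flange last. Leave the tools and parts lying round the locker where they are.

Things in the scene. Friction and masses are not known exactly. Their poses are not given: they have to be found in the camera images.
- pin: loose turned steel drop pin, 106 mm long, about 140 g. Origin on its axis at the UNDERSIDE OF ITS COLLAR, z up along the pin. Below: round shank 14 mm diameter, 46 mm long, tapered tip. Above: collar 30 mm diameter (z 0 to 5 mm), neck 17 mm diameter (5 to 13 mm), ribbed round grip 22 mm diameter (13 to 60 mm). It starts upright, collar resting on the right door's lug
- locker: small grey sheet-steel locker fixed to the bench, 220 mm wide, 140 mm deep, 140 mm high, flat-roofed. Origin under its middle on the bench top; x to its back, y to its left side (seen from the robot), z up. Doors at its front: closed outer faces at x = -77 mm, z 14 to 140 mm. A flat bar, z 50 to 62 mm, runs along its right side forward to x = -156 mm
- bore_mouth (a point): centre of the 17 mm bore in the fixed side bar, on the bar's top, 62 mm above the bench (locker x = -140, y = -121 mm). The bore is 12 mm deep; the pin's shank goes down into it through the bored lug of the open right door (lug 66 to 86 mm above the bench, 17 mm bore). Lifted 46 mm, the pin is out of both
- notch_seat (a point): seat of the parked pin's origin: centre of the U notch in the lip at the roof's right side, on the lip's top (140 mm high; locker x = -28, y = -135 mm). Notch 19 mm wide, open to the locker's front (-x); lip 8 mm thick, its front edge 30 mm ahead. A square rim, 5 mm high, 37 mm inside, rings the seat but for the 19 mm mouth: slide the shank in from the front, collar above the rim, then lower
- right_door (a joint): angle of the right, REBATED door, rad: 0 shut, grows as it swings out; starts near 1.4, held by the pin; unpinned it stays where put (0.04 N m hinge friction, no latch). 108 mm wide, 12 mm thick, its last 18 mm a 5 mm tongue at the rear. Outer face: bow handle 78 mm from the hinge, 24 mm proud, z 20 to 64 mm; lug 45 to 75 mm from the hinge, 40 mm proud, z 66 to 86 mm; clear above z = 90 mm
- left_door (a joint): angle of the left, FLANGED door, rad: 0 shut, grows as it swings out; starts at 0.9 to 1.35, not pinned (0.04 N m hinge friction, no latch). 12 mm thick, its front skin runs on as a 5 mm flange to 124 mm from the hinge, lapping in front of the right door's tongue; shut first, it bars the right door. Bow handle 78 mm from the hinge, 24 mm proud, z 20 to 64 mm; clear above z = 90 mm
- right_hinge (a point): on the vertical hinge axis of the right door, in the plane of its outer face, at the height of the doors' top edge (140 mm above the bench); locker x = -77, y = -108 mm
- left_hinge (a point): on the vertical hinge axis of the left door, in the plane of its outer face, at the height of the doors' top edge (140 mm above the bench); locker x = -77, y = +108 mm
- right_door_edge (a point): point on the outer face of the right door, at its top edge, 85 mm from the hinge; moves with the door
- left_door_edge (a point): point on the outer face of the left door, at its top edge, 85 mm from the hinge; moves with the door
- pliers: pliers with red handles, 200 mm long, 14 mm high, lying right of the locker; origin under their middle; leave them alone
- bolt: galvanised M16 hex bolt, 83 mm long, lying in front of the locker, to the left; origin under its middle; leave it alone
- chisel: dark steel cold chisel, 179 mm long, 16 mm high, lying left of the locker; origin under its middle; leave it alone

How it is judged:
By the outcome, as a careful person would: the job done as asked, in the order asked, and still so for the second after the job is handed in, with the robot touching nothing.
It also fails if it takes over 64 s, if anything falls off the work surface, if the arm or the gripper's body presses on something with over 40 N, if the wrist force passes 120 N, or if a joint passes its speed limit or range.

## Working session

There is one attempt and no reset: what is moved stays moved. The work goes in short steps, Python scripts to look and compute and a tool call to move; the robot and the scene stay as the last step left them, time stands still between calls to the robot, and variables do not carry over. Pictures are saved under pics/ and viewed, at most 10 in all, crops included, and the job is handed in when it is done.

Besides the shell and the picture viewer there is one more tool, called after "Call:" by a JSON object that holds its "api" and its "payload". carry_out: Moves the arm, as the interface text tells. Its arguments: {"type":"object","properties":{"linear":{"type":"array","items":{"type":"array","items":{"type":"number"}}},"rotation":{"type":"array","items":{"type":"array","items":{"type":"number"}}},"grip":{"type":"array","items":{"type":"number"}},"grip_force":{"type":"number"}},"required":["linear","rotation","grip"]}

```bash
mkdir -p pics; python3 - <<'E'
from workcell import bot
import cv2,numpy as np
print(bot.get_obs(), bot.tcp_to_tips)
for n in("scene","side"):
    cv2.imwrite(f"pics/{n}0.png",bot.camera(n)); m=bot.camera_model(n)
    print(n,{k:np.round(v,4) for k,v in m.items()})
E
```

```text
{'time': 0.0, 'q': array([-4.86980141e-04,  5.00799381e+00,  1.00334102e+01,  9.50983094e+01,
       -1.83256309e-04,  9.00006417e+01]), 'qd': array([ 0.0052381 , -0.06791854, -0.00167092,  0.00750084, -0.064973  ,
       -0.02769282]), 'joint_efforts': array([ 7.68234549e-04, -5.20392072e+01,  4.64802504e+01,  1.63646933e-02,
        2.23589603e-05, -6.77332673e-05]), 'ee_pos': array([ 5.49779954e-01, -5.55876750e-06,  2.38603510e-01]), 'tcp_rot': array([-1.79927107e+02,  1.84072502e-04,  8.99988716e+01]), 'wrist_force': array([-0.33811371,  1.01267966,  0.66378919]), 'torque': array([ 0.02309723, -0.01986577,  0.02936064]), 'grasp_force': 0.0, 'opening': 0.08521170988345916} 0.008
scene {'fx': np.float64(368.4807), 'fy': np.float64(368.4807), 'cx': np.float64(318.8695), 'cy': np.float64(201.2114), 'camera_from_world': array([[ 0.7467, -0.665 ,  0.014 , -0.3857],
       [ 0.3084,  0.3648,  0.8785, -0.2449],
       [-0.5893, -0.6517,  0.4775, -0.7098],
       [ 0.    ,  0.    ,  0.    ,  1.    ]])}
side {'fx': np.float64(389.6358), 'fy': np.float64(389.6358), 'cx': np.float64(320.6394), 'cy': np.float64(199.4256), 'camera_from_world': array([[-0.8153, -0.5791,  0.0034,  0.4032],
       [ 0.4427, -0.6195,  0.6483, -0.3119],
       [-0.3733,  0.53  ,  0.7614, -0.7206],
       [ 0.    ,  0.    ,  0.    ,  1.    ]])}
```

View pics/scene0.png

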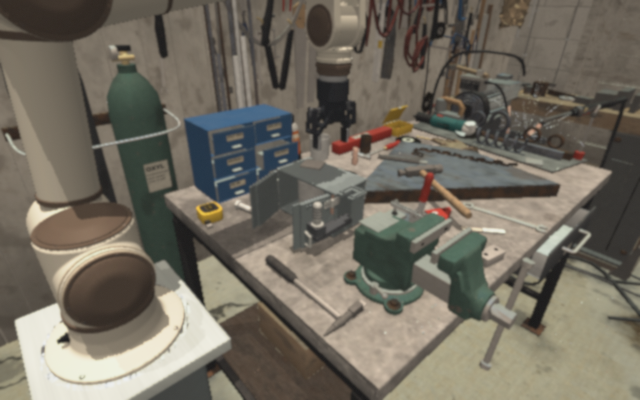

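View pics/side0.png

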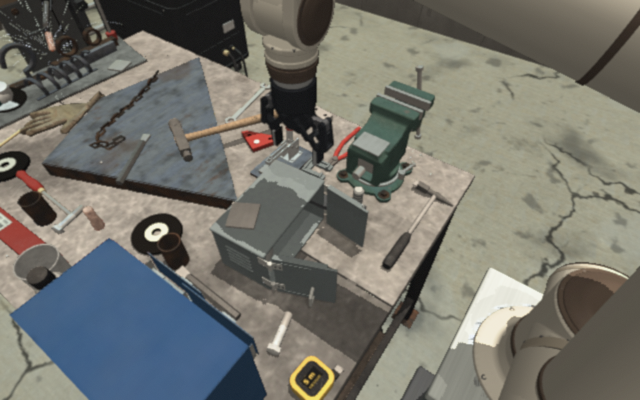

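Scene view: the locker is at about (310,200), with the pin at about (318,215) and a green vise in front and to the right. Side view: the locker roof is at about (270,210), the right door at (347,218), the left door at (310,280) and the pin knob at (358,195). Next I'll look at enlarged crops.

```bash
python3 - <<'E'
from workcell import bot
import cv2,numpy as np
a=cv2.imread("pics/scene0.png")[150:260,240:380];b=cv2.imread("pics/side0.png")[150:310,200:390]
a=cv2.resize(a,(763,600),interpolation=cv2.INTER_CUBIC)
cv2.imwrite("pics/a.png",a) # scale 5.45
b=cv2.resize(b,(712,600),interpolation=cv2.INTER_CUBIC)
cv2.imwrite("pics/b.png",b) # 3.75
m=bot.camera_model("wrist");print({k:np.round(v,4) for k,v in m.items()})
cv2.imwrite("pics/w0.png",bot.camera("wrist"))
E
```

```text
{'fx': np.float64(277.3595), 'fy': np.float64(277.3595), 'cx': np.float64(321.2815), 'cy': np.float64(198.9751), 'camera_from_world': array([[ 1.000e+00,  4.000e-04, -2.800e-03, -5.500e-01],
       [-1.200e-03,  9.607e-01, -2.774e-01,  3.630e-02],
       [ 2.500e-03,  2.774e-01,  9.607e-01, -3.791e-01],
       [ 0.000e+00,  0.000e+00,  0.000e+00,  1.000e+00]])}
```

View pics/a.png

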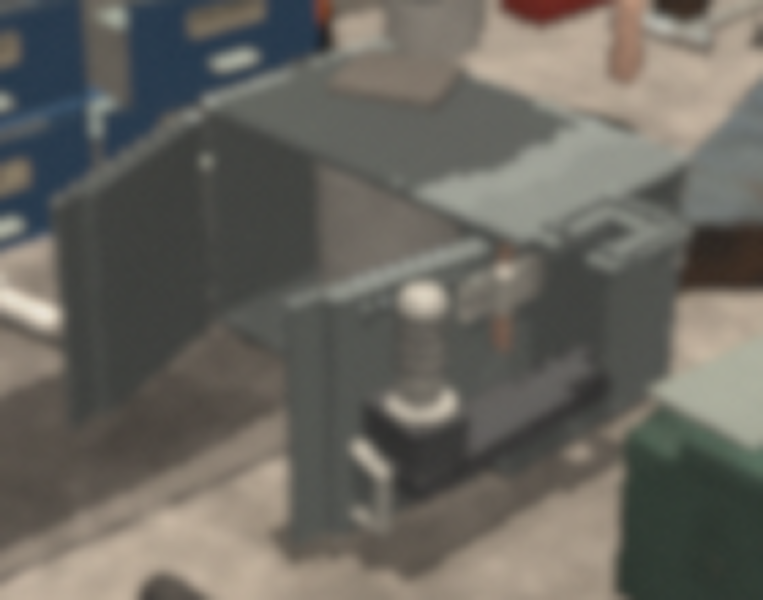

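View pics/b.png

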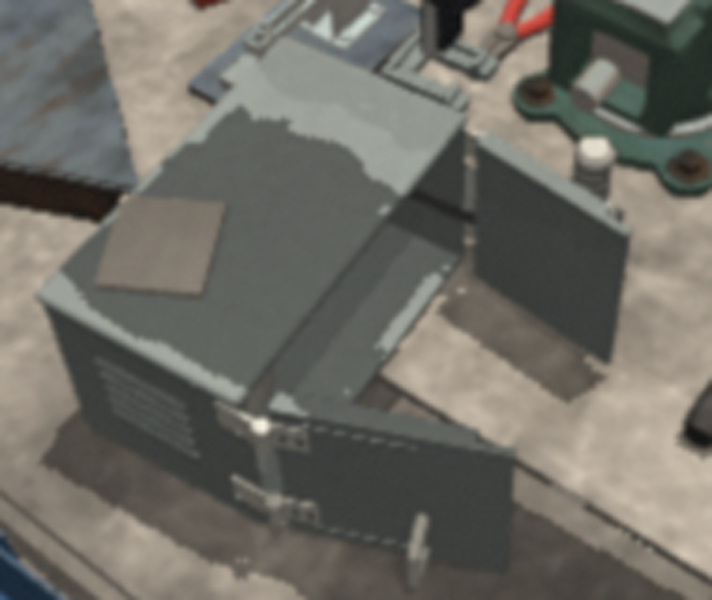

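View pics/w0.png

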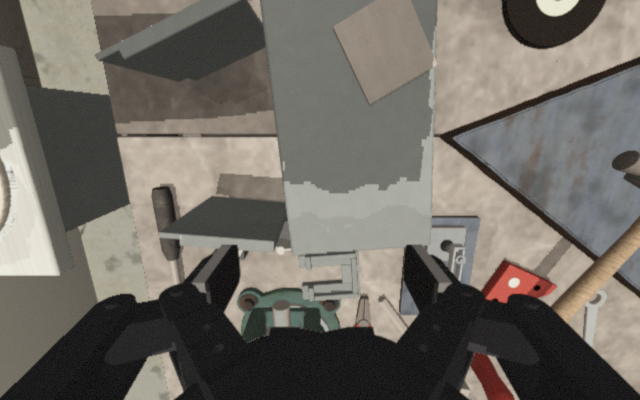

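Scene crop: the pin dome is at about (317.6,205), its collar at about (318,223), and the notch lip at about (352,192). Side crop: the roof corners are front-right (324,178), front-left (267,257) and back-left (211,229), and the pin top is at about (358.5,191). In the wrist view the roof's front edge runs from (262,0) to (287,252) and its right edge lies at row ~248. The lip U is at (300-357, 252-300).

```bash
cat > h.py <<'E'
from workcell import bot
import numpy as np
def ray(n,uv,m=None):
    m=m or bot.camera_model(n);T=m["camera_from_world"];R=T[:3,:3];c=-R.T@T[:3,3]
    d=R.T@np.array([(uv[0]-m["cx"])/m["fx"],-(uv[1]-m["cy"])/m["fy"],-1]);return c,d/np.linalg.norm(d)
def plane(n,uv,z):
    c,d=ray(n,uv);return c+d*(z-c[2])/d[2]
def tri(*obs):
    A=np.zeros((3,3));b=np.zeros(3)
    for n,uv in obs:
        c,d=ray(n,uv);P=np.eye(3)-np.outer(d,d);A+=P;b+=P@c
    p=np.linalg.solve(A,b);return p,[round(1000*np.linalg.norm(np.cross(p-ray(*o)[0],ray(*o)[1])),1) for o in obs]
def proj(n,p):
    m=bot.camera_model(n);q=m["camera_from_world"]@np.r_[p,1];return np.array([m["cx"]-m["fx"]*q[0]/q[2],m["cy"]+m["fy"]*q[1]/q[2]])
np.set_printoptions(precision=4,suppress=True)
E
python3 - <<'E'
from h import *
S=lambda x,y:("scene",(240+(x+.5)/5.45-.5,150+(y+.5)/5.4545-.5))
D=lambda x,y:("side",(200+(x+.5)/3.747-.5,150+(y+.5)/3.75-.5))
for k,o in dict(sFL=S(205,105),sFR=S(535,245),sBR=S(690,155),dFR=D(465,108),dFL=D(250,400),dBL=D(40,295),dBR=D(275,40),wFR=("wrist",(287,252)),wBR=("wrist",(432,245)),wF0=("wrist",(262,0)),wB0=("wrist",(437,0))).items(): print(k,plane(*o,.14))
print("FL",tri(S(205,105),D(250,400)));print("FR",tri(S(535,245),D(465,108)))
print("pin",tri(S(423,290),D(595,143)))
print("Rdoor tip",tri(S(292,300),D(628,232)));print("Ldoor tip",tri(S(60,200),D(512,455)))
print("wLtip",plane("wrist",(98,57),.14),"wRtip",plane("wrist",(160,233),.14))
E
```

```text
sFL [0.5005 0.1624 0.14  ]
sFR [ 0.5216 -0.0615  0.14  ]
sBR [ 0.6483 -0.0418  0.14  ]
dFR [ 0.5256 -0.0544  0.14  ]
dFL [0.4983 0.1668 0.14  ]
dBL [0.6275 0.1814 0.14  ]
dBR [ 0.6504 -0.034   0.14  ]
wFR [ 0.5187 -0.0478  0.14  ]
wBR [ 0.652  -0.0405  0.14  ]
wF0 [0.5074 0.1532 0.14  ]
wB0 [0.6341 0.1531 0.14  ]
FL (array([0.5009, 0.1652, 0.138 ]), [np.float64(1.5), np.float64(1.5)])
FR (array([ 0.5269, -0.0567,  0.1366]), [np.float64(0.4), np.float64(0.4)])
pin (array([ 0.4474, -0.0691,  0.1465]), [np.float64(0.4), np.float64(0.4)])
Rdoor tip (array([ 0.4038, -0.0314,  0.14  ]), [np.float64(1.6), np.float64(1.6)])
Ldoor tip (array([0.3802, 0.1161, 0.1391]), [np.float64(2.7), np.float64(2.7)])
wLtip [0.3801 0.1158 0.14  ] wRtip [ 0.4041 -0.029   0.14  ]
```

Call:
{"api": "carry_out", "payload": {"linear": [[-0.8,-0.5,0],[-0.8,-0.5,0],[-0.8,-0.5,0],[-0.8,-0.5,0],[-0.8,-0.5,0],[-0.8,-0.5,0],[0,0,0],[0,0,0]], "rotation": [[0,0,0],[0,0,0],[0,0,0],[0,0,0],[0,0,0],[0,0,0],[0,0,0],[0,0,0]], "grip": [-1,-1,-1,-1,-1,-1,-1,-1]}}

```text
time: 0.95
ee_pos: [0.4541, -0.0601, 0.2394]
tcp_rot: [180.0, -0.0, 90.0]
wrist_force: [-0.4, 0.3, 0.6]
opening: 0.0856
grasp_force: 0.0
```

```bash
python3 - <<'E'
from h import *
import cv2
cv2.imwrite("pics/w1s.png",im:=bot.camera("wrist"));print(bot.get_obs()["ee_pos"])
np.save("w1.npy",im);import pickle;pickle.dump(bot.camera_model("wrist"),open("w1.pkl","wb"))
c=im[100:340,230:550]
cv2.imwrite("pics/w1.png",cv2.resize(c,(800,600),interpolation=cv2.INTER_CUBIC))
E
```

```text
[ 0.4543 -0.0599  0.2392]
```

View pics/w1.png

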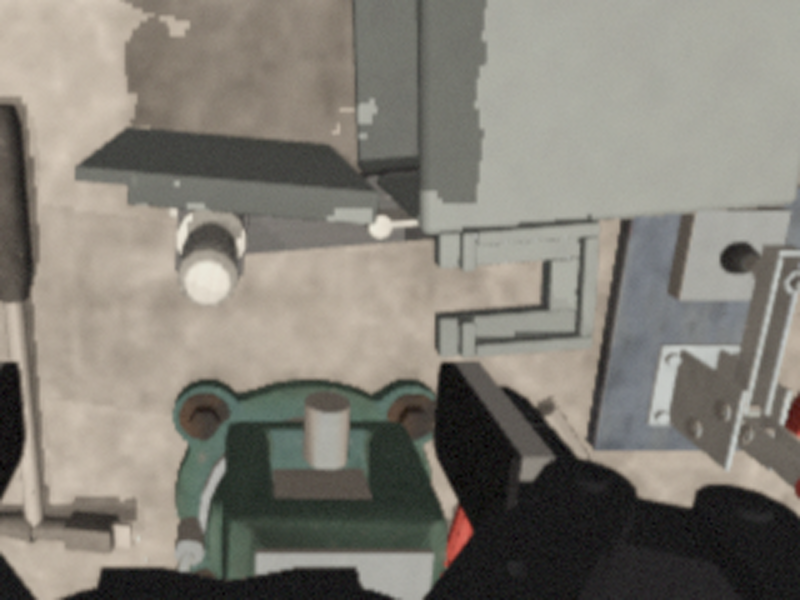

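The crop shows the pin top at (209,282), the hinge knuckle at (381,227), the roof's front-right corner at (421,233) and its right edge running to (800,205). The notch mouth is at x≈438 between y≈268 and 312, and the rim back wall is at x≈580-597. The right door's outer top edge runs from (130,205) to (375,222).

```bash
python3 - <<'E'
from h import *
W=lambda x,y,z:plane("wrist",(230+(x+.5)/2.5-.5,100+(y+.5)/2.5-.5),z)
for k,v in dict(pin=(209,282,.146),hinge=(381,227,.14),FR=(421,233,.14),RE=(800,204,.14),FE=(418,0,.14),lipF1=(438,237,.14),lipF2=(438,353,.14),rimB1=(599,222,.145),rimB2=(594,343,.145),rimInT=(545,262,.145),rimInB=(545,312,.145),d1=(130,205,.14),d2=(335,221,.14),tip=(78,178,.14),mT=(440,268,.14),mB=(440,312,.14)).items(): print(k,W(*v))
# candidate: fit locker pose
from scipy.optimize import least_squares
pts=[((-140,-121),W(209,282,.146)),((-28,-135),(W(438,237,.14)+W(438,353,.14)+W(599,222,.145)+W(594,343,.145))/4),((-77,-108),W(381,227,.14))]
print(pts)
E
```

```text
pin [ 0.4482 -0.0672  0.146 ]
hinge [ 0.5079 -0.049   0.14  ]
FR [ 0.5219 -0.0512  0.14  ]
RE [ 0.6513 -0.0408  0.14  ]
FE [0.5151 0.0253 0.14  ]
lipF1 [ 0.5279 -0.0526  0.14  ]
lipF2 [ 0.5316 -0.0966  0.14  ]
rimB1 [ 0.5805 -0.046   0.145 ]
rimB2 [ 0.5853 -0.0904  0.145 ]
rimInT [ 0.564  -0.0602  0.145 ]
rimInB [ 0.5663 -0.0786  0.145 ]
d1 [ 0.421  -0.0413  0.14  ]
d2 [ 0.4918 -0.0469  0.14  ]
tip [ 0.4037 -0.0319  0.14  ]
mT [ 0.5296 -0.064   0.14  ]
mB [ 0.531  -0.0806  0.14  ]
[((-140, -121), array([ 0.4482, -0.0672,  0.146 ])), ((-28, -135), array([ 0.5563, -0.0714,  0.1425])), ((-77, -108), array([ 0.5079, -0.049 ,  0.14  ]))]
```

```bash
python3 - <<'E'
from h import *
W=lambda x,y,z:plane("wrist",(230+(x+.5)/2.5-.5,100+(y+.5)/2.5-.5),z)
for p in((228,425),(405,425),(255,552),(435,552)):
  for z in(.06,.1,.14,.18): q=W(*p,z);print(p,q,proj("scene",q),proj("side",q))
E
```

```text
(228, 425) [ 0.4545 -0.1733  0.06  ] [349.6101 251.9746] [376.0467 184.6357]
(228, 425) [ 0.4546 -0.1498  0.1   ] [343.1215 232.8407] [372.7977 178.939 ]
(228, 425) [ 0.4547 -0.1263  0.14  ] [336.5744 213.5343] [369.2213 172.6684]
(228, 425) [ 0.4549 -0.1028  0.18  ] [329.968  194.0531] [365.2654 165.7324]
(405, 425) [ 0.5444 -0.1732  0.06  ] [375.5507 237.4546] [344.6916 169.1943]
(405, 425) [ 0.533  -0.1497  0.1   ] [366.3623 221.0298] [344.1512 164.9613]
(405, 425) [ 0.5216 -0.1262  0.14  ] [356.9517 204.2076] [343.5527 160.2725]
(405, 425) [ 0.5103 -0.1028  0.18  ] [347.3105 186.9734] [342.886  155.0503]
(255, 552) [ 0.4691 -0.2501  0.06  ] [379.9292 265.5398] [386.3853 163.9114]
(255, 552) [ 0.4673 -0.2168  0.1   ] [369.2231 243.7811] [382.4273 160.1622]
(255, 552) [ 0.4656 -0.1835  0.14  ] [358.5589 222.1075] [378.0332 156.    ]
(255, 552) [ 0.4638 -0.1502  0.18  ] [347.9364 200.5186] [373.1269 151.3526]
(435, 552) [ 0.5659 -0.2499  0.06  ] [407.0829 248.2797] [353.8195 148.7985]
(435, 552) [ 0.5518 -0.2167  0.1   ] [393.702  229.9049] [352.5777 146.3723]
(435, 552) [ 0.5377 -0.1834  0.14  ] [380.1383 211.2792] [351.1907 143.6621]
(435, 552) [ 0.5236 -0.1501  0.18  ] [366.3882 192.3975] [349.6313 140.6151]
```

Call:
{"api": "carry_out", "payload": {"linear": [[-0.31,-0.37,0],[0,0,-0.5],[0,0,-0.7],[0,0,-0.8],[0,0,-0.8],[0,0,-0.8],[0,0,-0.8],[0,0,-0.7],[0,0,-0.6],[0,0,-0.4],[0,0,-0.15],[0,0,0]], "rotation": [[0,0,0],[0,0,0],[0,0,0],[0,0,0],[0,0,0],[0,0,0],[0,0,0],[0,0,0],[0,0,0],[0,0,0],[0,0,0],[0,0,0]], "grip": [-0.1,-0.1,-0.1,-0.1,-0.1,-0.1,-0.1,-0.1,-0.1,-0.1,-0.1,-0.1], "grip_force": 40}}

```text
time: 2.2
ee_pos: [0.4478, -0.0674, 0.1141]
tcp_rot: [-180.0, -0.0, 90.0]
wrist_force: [-0.0, -1.0, 1.2]
opening: 0.0472
grasp_force: 0.0
```

```bash
python3 - <<'E'
from h import *
import cv2
im=bot.camera("wrist");o=bot.get_obs();print(o["ee_pos"],o["wrist_force"],o["opening"])
cv2.imwrite("pics/w2.png",im)
E
```

```text
[ 0.448  -0.0674  0.1146] [-0.2854 -0.4687 -0.3462] 0.046781760192686664
```

View pics/w2.png

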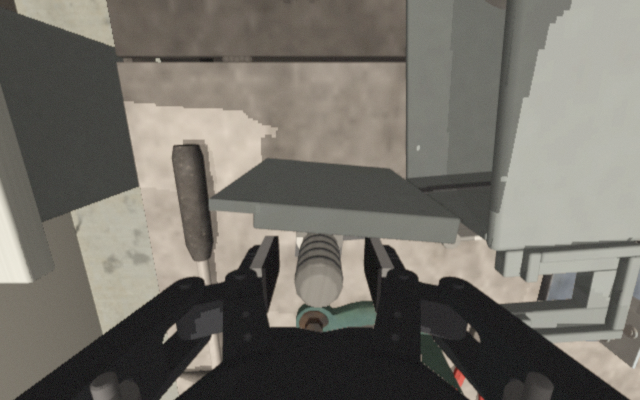

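The pin grip, at (319,285), is centred between the pads at x≈277 and 365, so I'll close and then lift.

Call:
{"api": "carry_out", "payload": {"linear": [[0,0,0],[0,0,0],[0,0,0],[0,0,0],[0,0,0],[0,0,0],[0,0,0],[0,0,0]], "rotation": [[0,0,0],[0,0,0],[0,0,0],[0,0,0],[0,0,0],[0,0,0],[0,0,0],[0,0,0]], "grip": [1,1,1,1,1,1,1,1], "grip_force": 50}}

```text
time: 3.05
ee_pos: [0.4481, -0.0674, 0.1149]
tcp_rot: [179.9, 0.0, 90.0]
wrist_force: [-0.7, -0.3, 5.7]
opening: 0.0209
grasp_force: 48.8
```

Call:
{"api": "carry_out", "payload": {"linear": [[0,0,0.2],[0,0,0.3],[0,0,0.4],[0,0,0.4],[0,0,0.4],[0,0,0.4],[0,0,0.4],[0,0,0.4],[0,0,0.4],[0,0,0.4],[0,0,0],[0,0,0]], "rotation": [[0,0,0],[0,0,0],[0,0,0],[0,0,0],[0,0,0],[0,0,0],[0,0,0],[0,0,0],[0,0,0],[0,0,0],[0,0,0],[0,0,0]], "grip": [1,1,1,1,1,1,1,1,1,1,1,1]}}

```text
time: 4.25
ee_pos: [0.4479, -0.0674, 0.1883]
tcp_rot: [180.0, -0.0, 90.0]
wrist_force: [-0.1, 0.1, -1.6]
opening: 0.0208
grasp_force: 48.9
```

```bash
python3 - <<'E'
from h import *
import cv2
o=bot.get_obs();print(o["ee_pos"],o["wrist_force"],o["opening"],o["grasp_force"])
im=bot.camera("wrist");s=bot.camera("side");sc=bot.camera("scene")
r=lambda a,w,h:cv2.resize(a,(w,h),interpolation=cv2.INTER_CUBIC)
out=np.vstack([r(im[100:300],640,200)[:, :],np.hstack([r(sc[120:260,260:400],320,320),r(s[90:230,270:410],320,320)])])
cv2.imwrite("pics/w3.png",out);cv2.imwrite("pics/w3full.png",im)
E
```

```text
[ 0.4479 -0.0674  0.1883] [-0.1059  0.0588 -1.6218] 0.020812384939298195 48.862706422805786
```

View pics/w3.png

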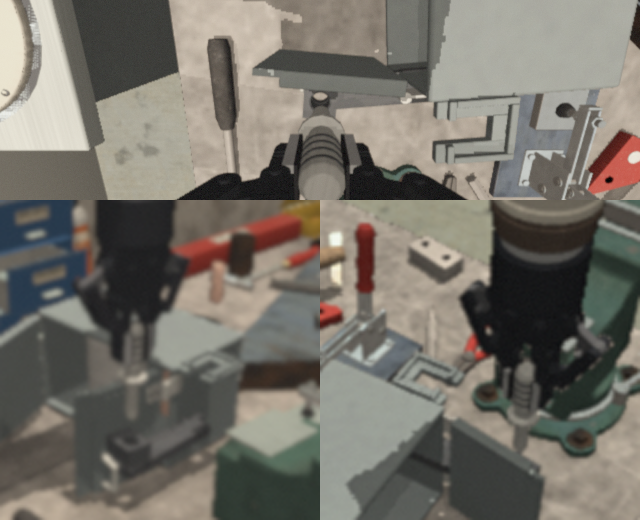

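The pin is clear of the lug, hanging upright in the grip. I'll carry it to a point in front of the notch mouth.

Call:
{"api": "carry_out", "payload": {"linear": [[0,-0.35,0],[0.3,0,0],[0.6,0,0],[0.6,0,0],[0.6,0,0],[0.6,0,0],[0.4,0,0],[0.2,0,0],[0,0,0],[0,0,0]], "rotation": [[0,0,0],[0,0,0],[0,0,0],[0,0,0],[0,0,0],[0,0,0],[0,0,0],[0,0,0],[0,0,0],[0,0,0]], "grip": [1,1,1,1,1,1,1,1,1,1]}}

```text
time: 5.4
ee_pos: [0.5136, -0.0744, 0.1883]
tcp_rot: [-180.0, -0.0, 90.0]
wrist_force: [-0.5, 0.1, -2.3]
opening: 0.0207
grasp_force: 49.0
```

```bash
python3 - <<'E'
from h import *
import cv2
o=bot.get_obs();print(o["ee_pos"],o["opening"])
im=bot.camera("wrist")
cv2.imwrite("pics/w4full.png",im);c=im[165:315,250:450]
cv2.imwrite("pics/w4.png",cv2.resize(c,(800,600),interpolation=cv2.INTER_CUBIC))
for z in (.14,.145,.16): print(z,proj("wrist",[.5139,-.0744,z]),proj("wrist",[.5605,-.0705,z]))
E
```

```text
[ 0.5136 -0.0744  0.1883] 0.020707373155228984
0.14 [320.7003 223.3404] [387.4174 218.1787]
0.145 [320.6735 225.9805] [389.0869 220.7035]
0.16 [320.5843 234.767 ] [394.6467 229.1122]
```

View pics/w4.png

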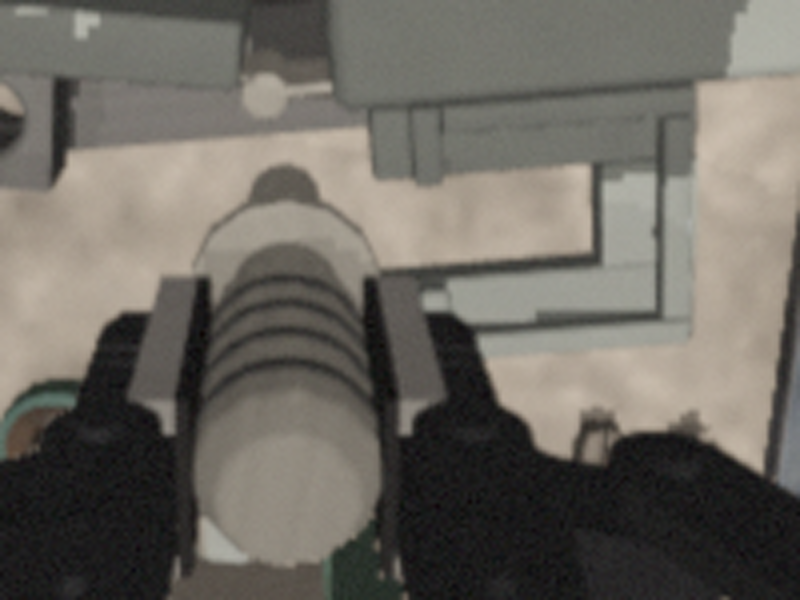

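The pin hangs upright in the grip: dome centre (287,475), collar far edge (287,200), tip (285,185). The notch's upper edge runs (440,182)→(590,163) and its lower top edge (440,275)→(600,264).

```bash
python3 - <<'E'
from h import *
W=lambda x,y,z:plane("wrist",(250+(x+.5)/4-.5,165+(y+.5)/4-.5),z)
for n,a in dict(up1=(440,182,.14),up2=(590,163,.14),lo1=(440,275,.14),lo2=(600,264,.14),lo1b=(440,265,.132),backwall=(600,230,.14),lipfront=(370,145,.14),rimBackIn=(660,200,.145),rimBackOut=(694,200,.145),collar_far=(287,200,.1647),collar_L=(195,265,.1597),collar_R=(380,270,.1597),domeL=(195,450,.215),domeR=(383,450,.215),domebot=(287,565,.2197),tipfar=(285,163,.125)).items(): print(n,W(*a))
E
```

```text
up1 [ 0.5409 -0.0646  0.14  ]
up2 [ 0.5666 -0.0611  0.14  ]
lo1 [ 0.5415 -0.082   0.14  ]
lo2 [ 0.5698 -0.0798  0.14  ]
lo1b [ 0.5426 -0.0834  0.132 ]
backwall [ 0.5693 -0.0734  0.14  ]
lipfront [ 0.5286 -0.0579  0.14  ]
rimBackIn [ 0.5775 -0.0661  0.145 ]
rimBackOut [ 0.5832 -0.0661  0.145 ]
collar_far [ 0.5144 -0.0593  0.1647]
collar_L [ 0.4999 -0.0719  0.1597]
collar_R [ 0.5291 -0.0727  0.1597]
domeL [ 0.5044 -0.0707  0.215 ]
domeR [ 0.525  -0.0706  0.215 ]
domebot [ 0.5145 -0.0819  0.2197]
tipfar [ 0.514  -0.0659  0.125 ]
```

Call:
{"api": "carry_out", "payload": {"linear": [[0.15,0,0],[0.35,0.01,0],[0.35,0.02,0],[0.35,0.03,0],[0.35,0.03,0],[0.35,0.03,0],[0.25,0.02,0],[0.12,0,0],[0,0,0],[0,0,0]], "rotation": [[0,0,0],[0,0,0],[0,0,0],[0,0,0],[0,0,0],[0,0,0],[0,0,0],[0,0,0],[0,0,0],[0,0,0]], "grip": [1,1,1,1,1,1,1,1,1,1]}}

```text
time: 6.45
ee_pos: [0.5591, -0.0716, 0.1883]
tcp_rot: [-180.0, 0.0, 90.0]
wrist_force: [0.3, 0.2, -1.6]
opening: 0.0211
grasp_force: 49.0
```

Call:
{"api": "carry_out", "payload": {"linear": [[0,0,-0.1],[0,0,-0.15],[0,0,-0.15],[0,0,-0.15],[0,0,-0.15],[0,0,-0.1],[0,0,-0.05],[0,0,0],[0,0,0]], "rotation": [[0,0,0],[0,0,0],[0,0,0],[0,0,0],[0,0,0],[0,0,0],[0,0,0],[0,0,0],[0,0,0]], "grip": [1,1,1,1,1,1,1,1,1]}}

```text
time: 7.35
ee_pos: [0.5592, -0.0716, 0.1714]
tcp_rot: [180.0, -0.0, 90.0]
wrist_force: [-0.6, -0.2, -1.2]
opening: 0.0206
grasp_force: 49.0
```

```bash
python3 - <<'E'
from h import *
import cv2
o=bot.get_obs();print(o["ee_pos"],o["opening"],o["wrist_force"],o["torque"])
im=bot.camera("wrist")
cv2.imwrite("pics/w5full.png",im);c=im[165:315,220:420]
cv2.imwrite("pics/w5.png",cv2.resize(c,(800,600),interpolation=cv2.INTER_CUBIC))
E
```

```text
[ 0.5592 -0.0716  0.1714] 0.020591476879859343 [-0.6143 -0.1791 -1.1553] [-0.014  -0.0335 -0.0319]
```

View pics/w5.png

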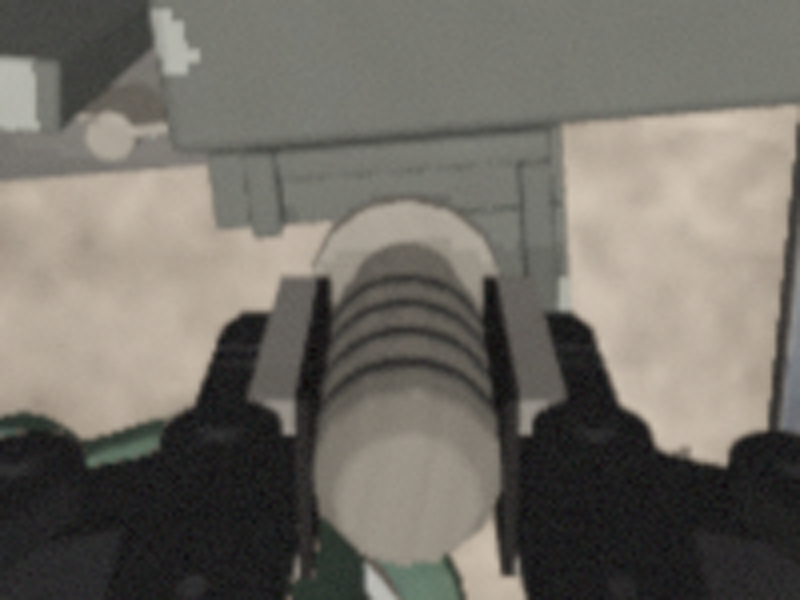

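The collar is inside the rim, with no contact force. I've used all ten picture views, so the rest goes by numbers. Next I'll lower until it seats.

Call:
{"api": "carry_out", "payload": {"linear": [[0,0,-0.07],[0,0,-0.05],[0,0,-0.04],[0,0,0],[0,0,0]], "rotation": [[0,0,0],[0,0,0],[0,0,0],[0,0,0],[0,0,0]], "grip": [1,1,1,1,1]}}

```text
time: 7.9
ee_pos: [0.5593, -0.0716, 0.169]
tcp_rot: [179.9, 0.0, 90.0]
wrist_force: [-2.1, 0.2, 5.7]
opening: 0.0209
grasp_force: 49.6
```

Call:
{"api": "carry_out", "payload": {"linear": [[0,0,0],[0,0,0],[0,0,0],[0,0,0],[0,0,0],[0,0,0.2],[0,0,0.5],[0,0,0.7],[0,0,0.8],[0,0,0.8],[0,0,0.6],[0,0,0]], "rotation": [[0,0,0],[0,0,0],[0,0,0],[0,0,0],[0,0,0],[0,0,0],[0,0,0],[0,0,0],[0,0,0],[0,0,0],[0,0,0],[0,0,0]], "grip": [0.3,0.2,0.1,0,-0.1,-0.1,-0.1,-0.1,-0.1,-0.1,-0.1,-0.1]}}

```text
time: 9.1
ee_pos: [0.5599, -0.0717, 0.2427]
tcp_rot: [179.8, 0.0, 90.0]
wrist_force: [-0.6, 0.0, 0.1]
opening: 0.0474
grasp_force: 0.0
```

```bash
python3 - <<'E'
from h import *
import cv2
o=bot.get_obs();print(o["ee_pos"],o["opening"],o["wrist_force"])
im={n:bot.camera(n) for n in("wrist","scene","side")}
for n,v in im.items(): cv2.imwrite(f"pics/z_{n}.png",v)
# bright dome of the pin: near predicted pixel in each view
P=np.array([.5595,-.0714,.200])
uv={}
for n in im:
    p=proj(n,P);x,y=np.round(p).astype(int);r=10 if n!="wrist" else 24
    c=im[n][y-r:y+r+1,x-r:x+r+1].astype(int);g=c.mean(2)
    w=g>np.percentile(g,50)*.5+g.max()*.5
    k,l,s,ce=cv2.connectedComponentsWithStats(w.astype(np.uint8))
    i=1+np.argmax(s[1:,4]);print(n,p,s[i],ce[i]+[x-r,y-r]);uv[n]=ce[i]+[x-r,y-r]
print(tri(*uv.items()));print(tri(("scene",uv["scene"]),("side",uv["side"])))
E
```

```text
[ 0.5599 -0.0717  0.2427] 0.047367882995264975 [-0.5547  0.013   0.1476]
wrist [320.6717 227.801 ] [ 12  19  22  14 177] [318.2542 230.3616]
scene [352.6869 169.4624] [ 9 10  5  4 14] [354.3571 170.6429]
side [315.4161 146.991 ] [10  8  5  4 14] [317.2857 146.2143]
(array([ 0.5587, -0.0759,  0.1985]), [np.float64(2.0), np.float64(1.5), np.float64(0.9)])
(array([ 0.559 , -0.0772,  0.1987]), [np.float64(0.4), np.float64(0.4)])
```

The pin dome triangulates at z≈0.199, which matches a seated pin (0.200). Next I'll work out the sweep paths for shutting the doors.

```bash
python3 - <<'E'
from h import *
th=np.radians(4.85);R=np.array([[np.cos(th),-np.sin(th)],[np.sin(th),np.cos(th)]]);c=np.array([.5775,.0652])
def path(side,phis,r=.085):
    h=np.array([-.077,.108*side]);out=[]
    for f in phis:
        d=np.array([-np.sin(f),-side*np.cos(f)]);n=np.array([-np.cos(f),side*np.sin(f)])
        nw=R@n;s=.0145*abs(nw[0])+.011*abs(nw[1]);out.append(c+R@(h+r*d+n*s))
    return np.array(out)
for side,f0 in((-1,1.407),(1,1.23)):
    f=np.linspace(f0,0,15);p=path(side,f);print(side,"\n",np.c_[f,p,np.vstack([[0,0],np.diff(p,axis=0)/.02])])
E
```

```text
-1 
 [[ 1.407   0.4242 -0.0543  0.      0.    ]
 [ 1.3065  0.4239 -0.0469 -0.0169  0.3672]
 [ 1.206   0.4242 -0.0394  0.0156  0.375 ]
 [ 1.1055  0.4252 -0.0318  0.0503  0.3803]
 [ 1.005   0.4269 -0.0242  0.0872  0.3824]
 [ 0.9045  0.4295 -0.0166  0.126   0.3809]
 [ 0.804   0.4328 -0.0091  0.1662  0.3751]
 [ 0.7035  0.4369 -0.0018  0.2073  0.3646]
 [ 0.603   0.4419  0.0052  0.2487  0.3491]
 [ 0.5025  0.4477  0.0118  0.2896  0.3281]
 [ 0.402   0.4543  0.0178  0.3292  0.3016]
 [ 0.3015  0.4616  0.0232  0.3667  0.2695]
 [ 0.201   0.4696  0.0278  0.401   0.232 ]
 [ 0.1005  0.4783  0.0316  0.4314  0.1894]
 [ 0.      0.4874  0.0345  0.4569  0.1422]]
1 
 [[ 1.23    0.4076  0.1458  0.      0.    ]
 [ 1.1421  0.4094  0.1391  0.089  -0.3343]
 [ 1.0543  0.4118  0.1325  0.119  -0.3321]
 [ 0.9664  0.4148  0.1259  0.1499 -0.327 ]
 [ 0.8786  0.4184  0.1196  0.1814 -0.3188]
 [ 0.7907  0.4227  0.1134  0.2131 -0.3071]
 [ 0.7029  0.4276  0.1076  0.2445 -0.2918]
 [ 0.615   0.4331  0.1021  0.2751 -0.2729]
 [ 0.5271  0.4392  0.0971  0.3046 -0.2502]
 [ 0.4393  0.4458  0.0926  0.3322 -0.2238]
 [ 0.3514  0.4529  0.0888  0.3576 -0.1939]
 [ 0.2636  0.4605  0.0855  0.3802 -0.1607]
 [ 0.1757  0.4685  0.0831  0.3994 -0.1244]
 [ 0.0879  0.4768  0.0814  0.4149 -0.0855]
 [ 0.      0.4835  0.0803  0.3336 -0.0521]]
```

Call:
{"api": "carry_out", "payload": {"linear": [[-0.4,0,0],[-0.8,0,0],[-0.9,0,0],[-0.9,0,0],[-0.9,0,0],[-0.9,0,0],[-0.9,-0.1,0],[-0.7,-0.1,0],[-0.35,0,0],[0,0,0],[0,0,0]], "rotation": [[0,0,0],[0,0,0],[0,0,0],[0,0,0],[0,0,0],[0,0,0],[0,0,0],[0,0,0],[0,0,0],[0,0,0],[0,0,0]], "grip": [1,1,1,1,1,1,1,1,1,1,1]}}

```text
time: 10.35
ee_pos: [0.4244, -0.0756, 0.2399]
tcp_rot: [180.0, -0.0, 90.0]
wrist_force: [0.2, 0.6, 0.2]
opening: -0.0
grasp_force: 0.0
```

Call:
{"api": "carry_out", "payload": {"linear": [[0,0,-0.4],[0,0,-0.7],[0,0,-0.8],[0,0,-0.8],[0,0,-0.8],[0,0,-0.8],[0,0,-0.8],[0,0,-0.7],[0,0,-0.5],[0,0,-0.2],[0,0,0]], "rotation": [[0,0,0],[0,0,0],[0,0,0],[0,0,0],[0,0,0],[0,0,0],[0,0,0],[0,0,0],[0,0,0],[0,0,0],[0,0,0]], "grip": [1,1,1,1,1,1,1,1,1,1,1]}}

```text
time: 11.45
ee_pos: [0.4241, -0.0756, 0.1097]
tcp_rot: [-180.0, -0.0, 90.0]
wrist_force: [-0.5, 0.4, 0.0]
opening: 0.0001
grasp_force: 0.0
```

Call:
{"api": "carry_out", "payload": {"linear": [[0,0.35,0],[0,0.35,0],[0,0.37,0],[-0.02,0.37,0],[0.02,0.38,0],[0.05,0.38,0],[0.09,0.38,0],[0.12,0.38,0],[0.17,0.38,0],[0.21,0.36,0],[0.25,0.35,0],[0.29,0.33,0]], "rotation": [[0,0,0],[0,0,0],[0,0,0],[0,0,0],[0,0,0],[0,0,0],[0,0,0],[0,0,0],[0,0,0],[0,0,0],[0,0,0],[0,0,0]], "grip": [1,1,1,1,1,1,1,1,1,1,1,1]}}

```text
time: 12.65
ee_pos: [0.4482, 0.0126, 0.1101]
tcp_rot: [-180.0, 0.0, 90.0]
wrist_force: [0.2, -1.1, 1.2]
opening: -0.0
grasp_force: 0.8
```

Call:
{"api": "carry_out", "payload": {"linear": [[0.33,0.3,0],[0.37,0.27,0],[0.4,0.23,0],[0.4,0.19,0],[0.3,0.1,0],[0,0,0],[0,0,0]], "rotation": [[0,0,0],[0,0,0],[0,0,0],[0,0,0],[0,0,0],[0,0,0],[0,0,0]], "grip": [1,1,1,1,1,1,1]}}

```text
time: 13.35
ee_pos: [0.4837, 0.0338, 0.1098]
tcp_rot: [-180.0, -0.0, 90.0]
wrist_force: [-0.3, 0.2, -0.5]
opening: 0.0002
grasp_force: 0.0
```

Call:
{"api": "carry_out", "payload": {"linear": [[0.08,0,0],[0.08,0,0],[0.08,0,0],[0,0,0]], "rotation": [[0,0,0],[0,0,0],[0,0,0],[0,0,0]], "grip": [1,1,1,1]}}

```text
time: 13.75
ee_pos: [0.4871, 0.0337, 0.1101]
tcp_rot: [-179.8, -0.0, 90.0]
wrist_force: [-10.3, -0.1, 5.4]
opening: 0.0002
grasp_force: 6.2
```

```bash
python3 - <<'E'
from h import *
o=bot.get_obs();print(o["ee_pos"],o["wrist_force"])
E
```

```text
[0.4871 0.0337 0.1101] [-10.3113  -0.0543   5.4231]
```

The right door is home: 10 N at x=0.487, where I predicted 0.4874. Before approaching the left door, I'll check how much room the blue drawer box leaves.

```bash
python3 - <<'E'
from h import *
import cv2
im=cv2.imread("pics/z_scene.png")
for u in((193,193),(215,200),(296,165)): print(plane("scene",u,0.0),plane("scene",u,0.02))
for n in("scene","side"):
    b=cv2.cvtColor(cv2.imread(f"pics/z_{n}.png"),cv2.COLOR_BGR2HSV);m=cv2.inRange(b,(100,130,40),(125,255,255))
    k,l,s,c=cv2.connectedComponentsWithStats(m);i=1+np.argmax(s[1:,4]);print(n,s[i]);
    ct=cv2.findContours((l==i).astype(np.uint8),0,2)[0][0];print(cv2.approxPolyDP(ct,6,True)[:,0].tolist())
for p in((.408,.172),(.408,.22),(.45,.22)):
  for z in(.1,.2): print(p,z,proj("scene",[*p,z]),proj("side",[*p,z]))
E
```

```text
[0.3577 0.4428 0.    ] [0.3429 0.4044 0.02  ]
[0.3893 0.3527 0.    ] [0.3734 0.3176 0.02  ]
[0.7634 0.4104 0.    ] [0.7341 0.3732 0.02  ]Traceback (most recent call last):
  File "<stdin>", line 7, in <module>
    return _wrapfunc(a, 'argmax', axis=axis, out=out, **kwds)
    return bound(*args, **kwds)
ValueError: attempt to get argmax of an empty sequence
```

Call:
{"api": "carry_out", "payload": {"linear": [[0.05,0,0],[0,0,0],[-0.3,0,0],[-0.6,0,0],[-0.7,0,0],[-0.4,0,0.3],[0,0,0.8],[0,0,0.9],[0,0,0.9],[0,0,0.9],[0,0,0.5],[0,0,0]], "rotation": [[0,0,0],[0,0,0],[0,0,0],[0,0,0],[0,0,0],[0,0,0],[0,0,0],[0,0,0],[0,0,0],[0,0,0],[0,0,0],[0,0,0]], "grip": [1,1,1,1,1,1,1,1,1,1,1,1]}}

```text
time: 14.95
ee_pos: [0.4501, 0.0338, 0.1976]
tcp_rot: [179.9, -0.0, 90.0]
wrist_force: [0.1, 0.6, -0.6]
opening: 0.0001
grasp_force: 0.0
```

The drawers start at y≥0.35, so there's room.

Call:
{"api": "carry_out", "payload": {"linear": [[-0.2,0.4,0],[-0.3,0.8,0],[-0.3,0.9,0],[-0.3,0.9,0],[-0.3,0.9,0],[-0.3,0.9,0],[-0.3,0.9,0],[-0.1,0.8,0],[0,0.5,0],[0,0.2,0],[0,0,0]], "rotation": [[0,0,0],[0,0,0],[0,0,0],[0,0,0],[0,0,0],[0,0,0],[0,0,0],[0,0,0],[0,0,0],[0,0,0],[0,0,0]], "grip": [1,1,1,1,1,1,1,1,1,1,1]}}

```text
time: 16.05
ee_pos: [0.4074, 0.178, 0.1956]
tcp_rot: [-180.0, 0.0, 90.0]
wrist_force: [0.0, -1.0, -0.8]
opening: 0.0003
grasp_force: 0.0
```

Call:
{"api": "carry_out", "payload": {"linear": [[0,0,-0.4],[0,0,-0.7],[0,0,-0.8],[0,0,-0.8],[0,0,-0.8],[0,0,-0.6],[0,0,-0.3],[0,0,0],[0,0,0]], "rotation": [[0,0,0],[0,0,0],[0,0,0],[0,0,0],[0,0,0],[0,0,0],[0,0,0],[0,0,0],[0,0,0]], "grip": [1,1,1,1,1,1,1,1,1]}}

```text
time: 16.95
ee_pos: [0.4078, 0.1778, 0.1085]
tcp_rot: [180.0, -0.0, 90.0]
wrist_force: [0.6, 0.1, -0.3]
opening: 0.0002
grasp_force: 0.0
```

```bash
python3 - <<'E'
from h import *
o=bot.get_obs();print(o["ee_pos"],o["wrist_force"])
E
```

```text
[0.4078 0.1778 0.1085] [ 0.576   0.1072 -0.2772]
```

Call:
{"api": "carry_out", "payload": {"linear": [[0,-0.4,0],[0,-0.4,0],[0,-0.4,0],[0,-0.4,0],[0.09,-0.33,0],[0.12,-0.33,0],[0.15,-0.33,0],[0.18,-0.32,0],[0.21,-0.31,0],[0.24,-0.29,0],[0.28,-0.27,0],[0.3,-0.25,0]], "rotation": [[0,0,0],[0,0,0],[0,0,0],[0,0,0],[0,0,0],[0,0,0],[0,0,0],[0,0,0],[0,0,0],[0,0,0],[0,0,0],[0,0,0]], "grip": [1,1,1,1,1,1,1,1,1,1,1,1]}}

```text
time: 18.15
ee_pos: [0.4395, 0.0968, 0.1081]
tcp_rot: [-180.0, -0.0, 90.0]
wrist_force: [0.1, 0.8, 2.2]
opening: 0.0004
grasp_force: 0.8
```

Call:
{"api": "carry_out", "payload": {"linear": [[0.33,-0.22,0],[0.36,-0.19,0],[0.38,-0.16,0],[0.4,-0.12,0],[0.2,-0.04,0],[0.15,0,0],[0,0,0],[0,0,0]], "rotation": [[0,0,0],[0,0,0],[0,0,0],[0,0,0],[0,0,0],[0,0,0],[0,0,0],[0,0,0]], "grip": [1,1,1,1,1,1,1,1]}}

```text
time: 18.95
ee_pos: [0.4752, 0.0826, 0.1079]
tcp_rot: [-180.0, 0.0, 90.0]
wrist_force: [-0.1, -0.2, -0.3]
opening: 0.0001
grasp_force: 0.0
```

```bash
python3 - <<'E'
from h import *
o=bot.get_obs();print(o["ee_pos"],o["wrist_force"])
E
```

```text
[0.4752 0.0826 0.1079] [-0.0845 -0.2197 -0.2837]
```

Call:
{"api": "carry_out", "payload": {"linear": [[0.1,0,0],[0.1,0,0],[0.1,0,0],[0.08,0,0],[0.06,0,0],[0,0,0]], "rotation": [[0,0,0],[0,0,0],[0,0,0],[0,0,0],[0,0,0],[0,0,0]], "grip": [1,1,1,1,1,1]}}

```text
time: 19.55
ee_pos: [0.4803, 0.0826, 0.1079]
tcp_rot: [-179.5, -0.0, 90.0]
wrist_force: [-25.5, 0.4, 12.6]
opening: 0.0005
grasp_force: 11.8
```

```bash
python3 - <<'E'
from h import *
o=bot.get_obs();print(o["ee_pos"],o["wrist_force"])
E
```

```text
[0.4803 0.0826 0.1079] [-25.5397   0.4075  12.5736]
```

The left door stopped firmly at x=0.480, where I predicted 0.483. I'll retreat and check numerically, from above, that both front faces are in line.

Call:
{"api": "carry_out", "payload": {"linear": [[-0.4,0,0],[-0.8,0,0],[-0.8,0,0.3],[0,0,0.8],[0,0,0.9],[0,0,0.9],[0,0,0.9],[0,0,0.9],[0,0,0.9],[0,0,0.9],[0,0,0.6],[0,0,0.2]], "rotation": [[0,0,0],[0,0,0],[0,0,0],[0,0,0],[0,0,0],[0,0,0],[0,0,0],[0,0,0],[0,0,0],[0,0,0],[0,0,0],[0,0,0]], "grip": [1,1,1,1,1,1,1,1,1,1,1,1]}}

```text
time: 20.75
ee_pos: [0.4446, 0.0827, 0.2552]
tcp_rot: [179.9, -0.0, 90.0]
wrist_force: [0.3, -0.4, -0.4]
opening: -0.0003
grasp_force: 0.0
```

Call:
{"api": "carry_out", "payload": {"linear": [[0.4,-0.3,0],[0.8,-0.5,0],[0.9,-0.5,0],[0.9,-0.5,0],[0.9,-0.5,0],[0.9,-0.3,0],[0.6,-0.2,0],[0.3,-0.1,0],[0,0,0],[0,0,0]], "rotation": [[0,0,0],[0,0,0],[0,0,0],[0,0,0],[0,0,0],[0,0,0],[0,0,0],[0,0,0],[0,0,0],[0,0,0]], "grip": [1,1,1,1,1,1,1,1,1,1]}}

```text
time: 21.75
ee_pos: [0.5579, 0.0246, 0.2536]
tcp_rot: [-179.9, 0.0, 90.0]
wrist_force: [0.4, -0.1, 0.2]
opening: -0.0
grasp_force: 0.0
```

```bash
python3 - <<'E'
from h import *
import cv2
im=bot.camera("wrist");cv2.imwrite("pics/v_wrist.png",im);print(bot.get_obs()["ee_pos"])
for n in("scene","side"): cv2.imwrite(f"pics/v_{n}.png",bot.camera(n))
g=cv2.GaussianBlur(cv2.cvtColor(im,cv2.COLOR_BGR2GRAY),(3,3),0).astype(int)
th=np.radians(4.85);R=np.array([[np.cos(th),-np.sin(th)],[np.sin(th),np.cos(th)]]);c=np.array([.5775,.0652])
# per locker y: intensity along locker x on plane z=.14; print profile + strongest gradients
for y in range(-100,111,10):
    xs=np.arange(-100,-50,1.);v=[]
    for x in xs:
        w=c+R@np.array([x/1e3,y/1e3]);u=proj("wrist",[*w,.14]);v.append(cv2.getRectSubPix(g.astype(np.float32),(1,1),(float(u[0]),float(u[1])))[0,0])
    v=np.array(v);d=np.abs(v[2:]-v[:-2]);i=[k for k in range(1,len(d)-1) if d[k]>12 and d[k]>=d[k-1] and d[k]>d[k+1]]
    print(y,np.round(u),[(int(xs[k+1]),int(v[k+2]-v[k])) for k in i])
E
```

```text
[0.5578 0.0247 0.2539]
-100 [298. 259.] [(-67, -41), (-64, 38), (-56, -85)]
-90 [297. 250.] [(-77, 34), (-67, -45), (-64, 41), (-53, -81)]
-80 [296. 241.] [(-78, 37), (-66, -47), (-63, 43)]
-70 [294. 231.] [(-78, 72), (-66, -56), (-64, 56)]
-60 [293. 222.] [(-98, 41), (-88, -40), (-78, 39), (-67, -55), (-64, 51)]
-50 [292. 212.] [(-78, 28), (-67, -54), (-64, 52)]
-40 [291. 202.] [(-91, -21), (-83, 25), (-78, 35), (-67, -63), (-64, 60)]
-30 [290. 191.] [(-93, -36), (-89, 82), (-81, -30), (-78, 33), (-67, -57), (-64, 52)]
-20 [288. 181.] [(-97, -47), (-78, 78), (-66, -59), (-64, 54)]
-10 [287. 170.] [(-79, -14), (-74, -42), (-71, 50), (-66, -58), (-64, 49), (-59, -27)]
0 [286. 159.] [(-78, -13), (-73, -55), (-71, 28), (-67, -43), (-64, 30)]
10 [284. 148.] [(-78, 39), (-67, -73), (-64, 27)]
20 [283. 136.] [(-78, -17), (-66, -34), (-64, 26)]
30 [282. 124.] [(-80, 45), (-77, -57), (-66, -31), (-64, 28)]
40 [280. 112.] [(-78, 16), (-66, -32), (-64, 30)]
50 [279. 100.] [(-77, 19), (-66, -32), (-64, 30)]
60 [277.  87.] [(-77, 12), (-66, -32), (-64, 30)]
70 [276.  74.] [(-77, 19), (-66, -33), (-64, 33)]
80 [274.  61.] [(-77, 12), (-66, -33), (-64, 34)]
90 [272.  47.] [(-77, 17), (-66, -33), (-64, 32)]
100 [271.  33.] [(-93, 18), (-87, -15), (-84, -16), (-77, 20), (-66, -34), (-64, 34)]
110 [269.  19.] [(-95, 24), (-86, -36), (-83, 38), (-78, 18), (-71, -21), (-64, -29)]
```

Both doors' outer faces lie at locker x = -77 to -78 along their whole width. The gap to the body is even, and the lap seam shows at y ≈ -10 to 0. The pin is parked and nothing has touched it since, so I'm handing in.

```bash
python3 -c "
from workcell import bot
print(bot.job_done())"
```

```text
the job is handed in; nothing more can be done
None
```

The job is handed in at about 22 s: the pin is parked in the roof notch, and both doors measure fully shut and lapped, right first and left last; the judge's result was not shown.

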